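Take one microscope picture: lamp on, shutter, lamp off

TASK

Take a picture at the microscope: press the lamp supply's paddle rocker over to on, then press the round shutter button on the camera keypad fully down for a moment while the lamp is on, then press the rocker back to off. Only press: do not pick up or shove the keypad, do not press its two square keys, and leave the brightness knob and the pot, bottle and boxes as they are.

Things in the scene. Friction and masses are not known exactly. Their poses are not given: they have to be found in the camera images.
- lamp: lamp supply, cream metal box 220 long (own x) x 130 (own y) x 60 mm high, fixed to the bench; origin at the centre of its underside; x points along its length away from the robot, z up. On its flat top, along the centre line: the paddle rocker (pivot at x = +55), the brightness knob (x = -22; 32 mm across, 20 high) and a free deck at the end towards the robot on which the pot stands (x about -80). Its yaw and whether it stands left or right vary
- rocker (a joint): the grey paddle rocker in a black frame on the lamp supply: 66 mm long along the lamp's x, 38 wide, shallow V shape. Radians: 0 = off (half away from the robot down), 0.28 = on (half towards the robot down). It stays where it is left, by friction; a push of about 2 to 4 N on the raised half takes it over, and the pushed half lies level when fully down. The frame round it (90 x 58 mm outside) is 64.5 mm above the bench
- rocker_on (a point): point on the top face of the rocker's on half (the half towards the robot), 22 mm from the pivot; moves with the rocker: about 76 mm above the bench when off (raised), 70 mm when on (down)
- rocker_off (a point): point on the top face of the rocker's off half (the half away from the robot), 22 mm from the pivot; about 70 mm above the bench when off (down), 76 mm when on (raised)
- knob_mark (a point): white mark on the rim of the black brightness knob's top, 14 mm from the knob's axis, 80 mm above the bench; the knob turns easily about the vertical and is to be left alone
- keypad: camera keypad, grey slab 120 (own x) x 210 (own y) x 32 mm high on rubber feet, 0.9 kg, loose on the bench; origin at the centre of its underside; x points away from the robot, z up. In a row along its y: round shutter button (y = +68), square key (y = -2), square key (y = -70). Its yaw and whether it stands left or right vary
- shutter (a joint): shutter button travel, m: 0 = up, 0.006 = fully down; springs back; 1.2 N starts it, 4 N takes it fully down
- shutter_top (a point): centre of the top of the round shutter button, 40 mm across, 12 mm above the keypad's top (44 mm above the bench)
- key_mid (a joint): travel of the middle square key, m: 0 = up, 0.006 = fully down; not to be pressed
- key_end (a joint): travel of the end square key, m: 0 = up, 0.006 = fully down; not to be pressed
- key_mid_top (a point): centre of the top of the middle square key, 26 x 26 mm, 44 mm above the bench
- key_end_top (a point): centre of the top of the end square key, 26 x 26 mm, 44 mm above the bench
- pot_mid (a point): bystander: clear sample pot, 36 mm across, 42 high, standing on the lamp supply's near deck (the end towards the robot); point half-way up
- bottle_mid (a point): bystander: amber bottle, 62 mm across, 125 high; point half-way up
- slide_box: bystander: blue slide box with white lid, 87 x 102 x 36 mm; origin at the centre of its underside
- tip_box: bystander: black pipette tip box with clear lid, 80 x 115 x 58 mm; origin at the centre of its underside
There are look-alikes about, which are no part of the job. Several things have the shape of the keypad; the one meant has the colours described above.

How it is judged:
On the way, in this order (a step that is already met when the one before it is completed fails the run):
1. the rocker is pressed over to on (value of joint rocker above 0.24 rad), for 0.2 s.
2. the shutter button is pressed down with the lamp on (value of joint shutter above 0.0045 m and value of joint rocker above 0.24 rad), for 0.1 s.
3. the rocker is pressed back to off (value of joint rocker below 0.04 rad), for 0.2 s.
At the end, for the whole second after the job is handed in: rocker at off (below 0.04 rad), shutter and both square keys up (within 1.5 mm), keypad flat, at rest and within 20 mm of where it was, knob not turned (mark within 6 mm), pot, bottle and boxes within 15 mm of where they were (value of joint rocker below 0.04 rad and value of joint each of shutter, key_mid, key_end below 0.0015 m and distance of keypad from where it was at the start of the episode below 0.02 m and angle between keypad's own z axis and vertical below 0.05 rad and linear speed of keypad below 0.01 m/s and distance of knob_mark from where it was at the start of the episode below 0.006 m and distance of each of pot_mid, bottle_mid, slide_box, tip_box from where it was at the start of the episode below 0.015 m); the robot touches nothing.
It fails at once if the shutter is pressed while the lamp is not on (value of joint shutter above 0.003 m and value of joint rocker below 0.18 rad).
It fails at once if a square key is pressed (value of joint any of key_mid, key_end above 0.003 m).
It fails at once if the keypad is lifted, tipped or shoved (height (world z) of keypad above 0.01 m or angle between keypad's own z axis and vertical above 0.12 rad or distance of keypad from where it was at the start of the episode above 0.02 m).
It fails at once if the brightness knob is turned (distance of knob_mark from where it was at the start of the episode above 0.006 m).
It fails at once if the pot, the bottle or a box is moved or lifted (distance of any of pot_mid, bottle_mid, slide_box, tip_box from where it was at the start of the episode above 0.015 m).
It also fails if it takes over 61 s, if anything falls off the work surface, if the arm or the gripper's body presses on something with over 40 N, if the wrist force passes 120 N, or if a joint passes its speed limit or range.

ROBOT

A 6-joint arm with a two-finger parallel gripper is mounted at the origin on the work surface. World frame = base frame: x ahead of the robot, y to its left, z up, the work surface at z = 0. Lengths are in m, angles in rad, forces in N, time in s.
With the tool pointing down it reaches from about 0.3 to 0.85 m from the base axis. Payload 4.2 kg.
Tool frame: the origin (TCP) lies between the finger pads; the fingertips stand 11 mm ahead of it and the grasp point (between the pads) lies 8 mm behind it (env.tip_reach is the distance from the TCP to the fingertips, in m); z points along the fingers, y is the line along which they close (so a half turn about z gives the same grasp; the last joint's range is limited). The gripper opens to 91 mm and grips with 3 to 60 N. Pads are 32 mm wide; open, the fingers measure 118 mm over their backs; the gripper's body (76 mm by 178 mm) begins 60 mm behind the grasp point.
Start: joints at [-1.226, 0.32, 1.565, -0, 1.257, -0.02], TCP at [0.205, -0.537, 0.225] pointing down, gripper open.
Joint ranges: [-3.11, 3.11], [-0.84, 2.01], [0.21, 2.61], [-1.34, 4.49], [0.05, 2.63], [-2.56, 2.56]. Speed limits (rad/s): [2.57, 2.57, 3.14, 3.14, 3.14, 3.14].

INTERFACE

Orientations are given as a unit quaternion [x, y, z, w].
In Python, from station import env gives the robot as it stands. The module is installed in compiled form; this text tells all that it offers.
- The arm moves only by the tool play_rows, never from a script. Its argument "deltas" is a list of rows, each a list of 5 numbers: the shift along the tool's x, y, z in cm, then the turn about the tool's z in rad, then the closure, from 0 (fully open) to 1 (shut). A call has 1 to 5 rows; each row shifts and turns the commanded pose from where the row before left it, along the tool's axes as they then stand; what a row does not reach is not made up. A row lasts 1/12 s, in which the tool goes at most 41.7 mm and 7.16 degrees, less where a joint would pass 70% of its speed; a pose out of reach is approached as far as the arm can. A call with a gripper value outside its range is refused whole. The fingers move at their own pace and stop on an object; the grip force is fixed at half the most. Time passes only in rows, so rows that do not move let the fingers close. It gives the time, the measured TCP pose, the force, the opening and the grip force at its end, in the units of the state.
- env.get_state(): the state, without advancing time (a new reading comes with each control period).
- env.camera(name): name is "side" or "top" or "wrist"; returns the picture (480x640x3 uint8, red, green, blue); there is no depth.
- env.camera_info(name): a dict with "camera_matrix" (3x3 intrinsics, pixels), "distortion" ([k1, k2, p1, p2, k3] as OpenCV has them; the pictures are not rectified), "origin" and "rotation" of the camera in the world; the wrist camera has in their place "tool_from_camera" (4x4, takes a point from camera to tool coordinates, whose origin is the TCP and whose axes are the flange's). Camera axes: x right, y down, z forward; pixel columns grow to the right and rows downward; lengths in m; the calibration is good to about 2 mm. A picture is of the moment at which its call begins: read the wrist's pose just before it. camera_info takes no time and is no camera call.
- env.close_job(): hands the job in; it is judged then, once.
The state is a dict: "time": time; "joint_positions": joint angles; "dq": joint speeds; "joint_torque": joint torques, N m; "tool_pos": TCP position; "ee_rot": TCP orientation; "ft_force": force on the tool from outside, world axes, zero at the start; "wrist_torque": the same for the moment, N m; "grip_width": opening from 0.0 (shut) to 1.0 (fully open); "grip_force": force on a finger pad.
Only numpy, scipy, OpenCV 4.12 (cv2) and the standard library are available. Lean on these libraries where they do the work, as an engineer would, in place of code of your own. Each camera call takes 0.05 s, during which the arm holds its last target. There are 200 camera calls.

## Working session

There is one attempt and no reset: what is moved stays moved. The work goes in short steps, Python scripts to look and compute and a tool call to move; the robot and the scene stay as the last step left them, time stands still between calls to the robot, and variables do not carry over. Pictures are saved under pics/ and viewed, at most 10 in all, crops included, and the job is handed in when it is done.

Besides the shell and the picture viewer there is one more tool, called by a JSON object that holds its "fn" and its "kwargs". play_rows: Moves the arm, as the interface text tells. Its arguments: {"type":"object","properties":{"deltas":{"type":"array","items":{"type":"array","items":{"type":"number"}}}},"required":["deltas"]}

```bash
mkdir -p pics; python3 - <<'E'
from station import env
import cv2
for n in("top","side"):
    cv2.imwrite(f"pics/{n}0.png",env.camera(n)[:,:,::-1])
    i=env.camera_info(n);print(n,i)
s=env.get_state();print(s);print(env.camera_info("wrist"),env.tip_reach)
E
```

```text
top {'camera_matrix': array([[445.10593287,   0.        , 319.10751196],
       [  0.        , 445.10593287, 237.17079494],
       [  0.        ,   0.        ,   1.        ]]), 'distortion': array([0.00178177, 0.        , 0.        , 0.        , 0.        ]), 'origin': array([0.44788955, 0.05375268, 1.19086112]), 'rotation': array([ 0.71151456, -0.70241694,  0.00479115, -0.01828977])}
side {'camera_matrix': array([[509.6088723 ,   0.        , 327.20810121],
       [  0.        , 509.6088723 , 237.54287061],
       [  0.        ,   0.        ,   1.        ]]), 'distortion': array([-0.08556624,  0.        ,  0.        ,  0.        ,  0.        ]), 'origin': array([ 0.47355313, -0.71103094,  0.68445872]), 'rotation': array([ 0.89668037, -0.01895566,  0.0149401 , -0.44202012])}
{'time': 0.1, 'joint_positions': array([-1.22599415e+00,  3.20224916e-01,  1.56554304e+00, -5.02440554e-06,
        1.25742327e+00, -2.00283974e-02]), 'dq': array([ 1.95818088e-03, -4.26013039e-04, -2.80770409e-03, -5.06537334e-05,
        2.42930591e-03,  1.96032527e-04]), 'joint_torque': array([ 5.21945421e-04, 
[... 342 characters left out ...]
7744, 0.01812499]), 'grip_force': 0.0, 'grip_width': 0.999348019803556}
{'camera_matrix': array([[402.3884347 ,   0.        , 315.42373018],
       [  0.        , 402.3884347 , 238.40943424],
       [  0.        ,   0.        ,   1.        ]]), 'distortion': array([-0.02323894,  0.        ,  0.        ,  0.        ,  0.        ]), 'tool_from_camera': array([[-9.87560106e-04, -9.72506909e-01, -2.32871932e-01,
         6.59410686e-02],
       [ 9.99999373e-01, -1.08313493e-03,  2.82544658e-04,
        -1.93308818e-04],
       [-5.27008357e-04, -2.32871507e-01,  9.72507369e-01,
        -1.59317468e-01],
       [ 0.00000000e+00,  0.00000000e+00,  0.00000000e+00,
         1.00000000e+00]])} 0.011
```

View pics/top0.png

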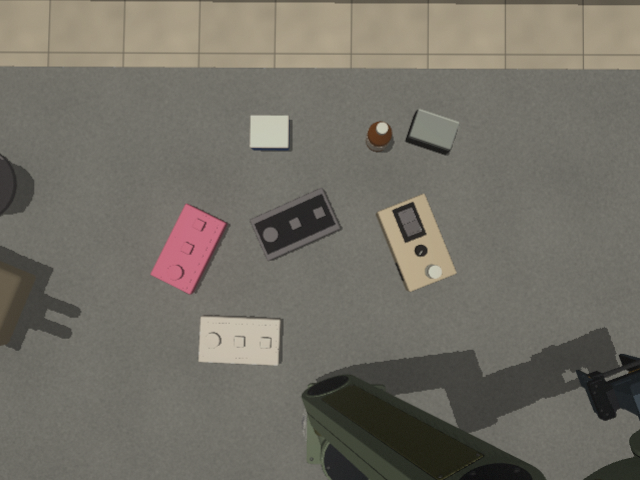

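View pics/side0.png

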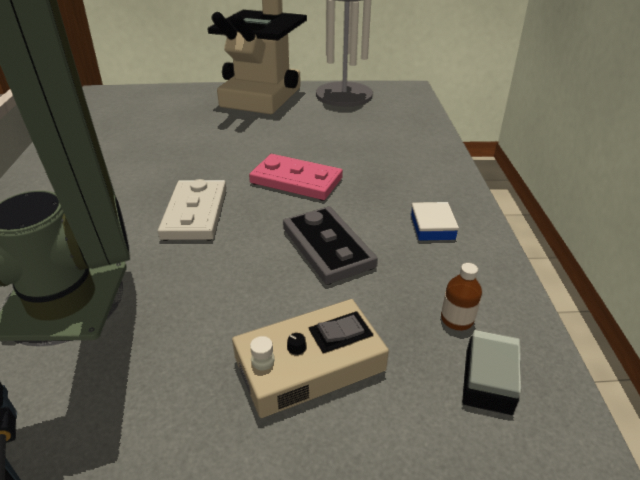

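Top view: lamp (cream) with rocker at about (410,222), knob (421,250) and pot (434,271). The grey keypad is at (295,225) with its round shutter at (271,234). I'll zoom in to get finer pixels.

```bash
cat > h.py <<'E'
import numpy as np,cv2
from scipy.spatial.transform import Rotation as R
from station import env
def ray2z(n,px,z,T=None):
    """pixels -> world points on the plane at height z"""
    i=env.camera_info(n)
    u=cv2.undistortPoints(np.array(px,float).reshape(-1,1,2),i["camera_matrix"],i["distortion"])[:,0]
    d=np.c_[u,np.ones(len(u))]
    if n=="wrist":
        s=T; M=i["tool_from_camera"]; Rt=R.from_quat(s["ee_rot"]).as_matrix()
        o=Rt@M[:3,3]+s["tool_pos"]; d=d@(Rt@M[:3,:3]).T
    else:
        o=i["origin"]; r=np.array(i["rotation"]); 
        d=R.from_quat(r).apply(d)
    return o+d*((np.broadcast_to(z,len(d))-o[2])/d[:,2])[:,None]
E
python3 - <<'E'
from h import *
im=cv2.imread("pics/top0.png")
c=im[180:300,240:470]
a=cv2.resize(c[:,:110],None,fx=5,fy=5,interpolation=cv2.INTER_CUBIC);b=cv2.resize(im[185:300,370:465],None,fx=5,fy=5,interpolation=cv2.INTER_CUBIC)
cv2.imwrite("pics/c1.png",cv2.resize(im[180:300,240:400],None,fx=5,fy=5,interpolation=cv2.INTER_CUBIC)[:, :550])
cv2.imwrite("pics/c2.png",b)
print(ray2z("top",[[377,212],[424,194],[456,272],[411,291]],.06))
print(ray2z("top",[[410,222]],.0645),ray2z("top",[[421,250]],.08),ray2z("top",[[271,234],[295,224],[319,213]],.044))
E
```

```text
[[ 0.55051413 -0.07067806  0.06      ]
 [ 0.59768548 -0.18930869  0.06      ]
 [ 0.40117629 -0.27069607  0.06      ]
 [ 0.35175505 -0.15801148  0.06      ]]
[[ 0.5257463  -0.15354088  0.0645    ]] [[ 0.45532669 -0.17836173  0.08      ]] [[0.49183931 0.20034176 0.044     ]
 [0.51846379 0.13863694 0.044     ]
 [0.54766184 0.07699937 0.044     ]]
```

View pics/c1.png

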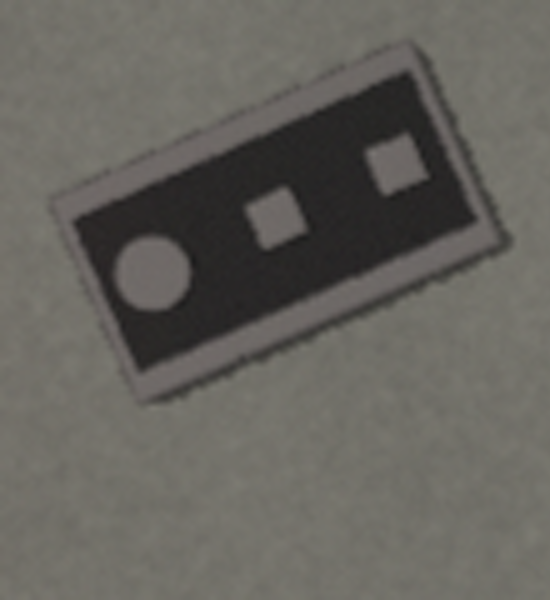

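View pics/c2.png

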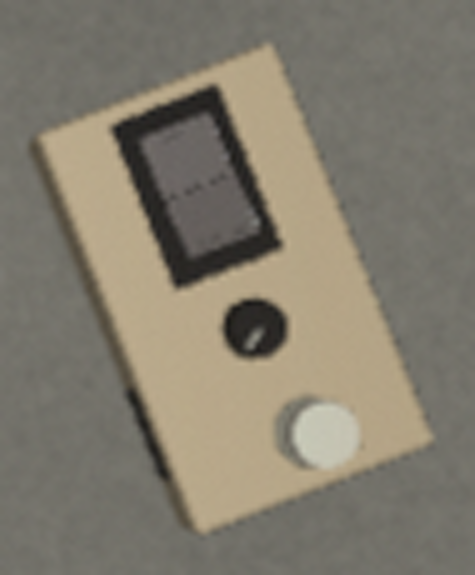

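Crops: the shutter disc centre is at about (270.6,234.6). The lamp frame is centred at about (409.4,222.2) and the knob at (421.2,250.6). The rocker's halves meet mid-frame.

```bash
cat >> h.py <<'E'
def go(p,s=None):
    s=s or env.get_state()
    return np.round(100*(R.from_quat(s["ee_rot"]).inv().apply(np.array(p)-s["tool_pos"])),2)
E
python3 - <<'E'
from h import *
o=np.array([370,185])-.4
f=ray2z("top",np.array([[113,128],[217,86],[281,243],[178,286]])/5+o,.0645)
k=ray2z("top",np.array([[256,328]])/5+o,.08)[0]
e=f[0]-f[3]+f[1]-f[2]
print("frame sizes",np.linalg.norm(f[0]-f[3]),np.linalg.norm(f[0]-f[1]))
c=f.mean(0);yaw=np.arctan2(e[1],e[0]);v=c-k
print(c,k,"yaw",yaw,"knob yaw",np.arctan2(v[1],v[0]),"dist(77mm)",np.hypot(*v[:2]))
u=np.array([np.cos(yaw),np.sin(yaw),0])
o=np.array([240,180])-.4
s=ray2z("top",np.array([[153,273],[277,217],[398,163]])/5+o,.044);print(s,np.linalg.norm(np.diff(s,axis=0),axis=1))
# side check
print("side",ray2z("side",[[340,329]],.07),ray2z("side",[[313,216]],.044))
for n,p in(("on",c-.023*u),("off",c+.023*u),("sh",s[0])):
    p=p.copy();p[2]=.2; print(n,p,go(p))
E
```

```text
frame sizes 0.08622099796293499 0.05666450323847423
[ 0.52640546 -0.1511187   0.0645    ] [ 0.45482356 -0.1778699   0.08      ] yaw 0.3941350461686118 knob yaw 0.3576433433757085 dist(77mm) 0.07641723823289859
[[0.49129637 0.20240492 0.044     ]
 [0.52105116 0.13867562 0.044     ]
 [0.54973893 0.07650998 0.044     ]] [0.07033329 0.06846572]
side [[ 0.52667505 -0.15372013  0.07      ]] [[0.49199859 0.20056906 0.044     ]]
on [ 0.50516889 -0.15995092  0.2       ] [ 41.49 -24.49   2.46]
off [ 0.54764202 -0.14228647  0.2       ] [ 46.08 -24.62   2.46]
sh [0.49129637 0.20240492 0.2       ] [ 53.12 -58.83   2.52]
```

{"fn": "play_rows", "kwargs": {"deltas": [[2.8,-1.6,0,0,1],[2.8,-1.6,0,0,1],[2.8,-1.6,0,0,1],[2.8,-1.6,0,0,1],[2.8,-1.6,0,0,1]]}}

```text
time: 0.52
tool_pos: [0.3079, -0.4111, 0.2246]
ee_rot: [0.983, 0.181, -0.0, -0.0]
ft_force: [1.1, -1.4, 0.3]
grip_width: 0.666
grip_force: 0.0
```

{"fn": "play_rows", "kwargs": {"deltas": [[2.8,-1.6,0,0,1],[2.8,-1.6,0,0,1],[2.8,-1.6,0,0,1],[2.8,-1.6,0,0,1],[2.8,-1.6,0,0,1]]}}

```text
time: 0.93
tool_pos: [0.4102, -0.2863, 0.2247]
ee_rot: [0.983, 0.181, -0.0, -0.0]
ft_force: [0.7, -0.1, 0.1]
grip_width: 0.303
grip_force: 0.0
```

{"fn": "play_rows", "kwargs": {"deltas": [[2.7,-1.7,0,0,1],[2.7,-1.7,0,0,1],[2.7,-1.7,0,0,1],[0,0,0,0,1]]}}

```text
time: 1.27
tool_pos: [0.4696, -0.2074, 0.2246]
ee_rot: [0.983, 0.184, 0.001, -0.001]
ft_force: [0.7, -0.2, -0.0]
grip_width: 0.019
grip_force: 0.0
```

```bash
python3 - <<'E'
from h import *
s=env.get_state();cv2.imwrite("pics/w1.png",env.camera("wrist")[:,:,::-1])
import pickle;pickle.dump(s,open("s1.pkl","wb"))
print(s["time"],s["tool_pos"],s["ee_rot"],s["ft_force"],s["grip_width"],go([.5052,-.160,.1],s))
E
```

```text
1.2667 [ 0.46961021 -0.20735713  0.22456746] [ 9.82997471e-01  1.83614467e-01  7.79845883e-04 -1.04484689e-03] [ 0.73917019 -0.22812901 -0.04042655] 0.01850085723624667 [ 5.   -3.11 12.47]
```

View pics/w1.png

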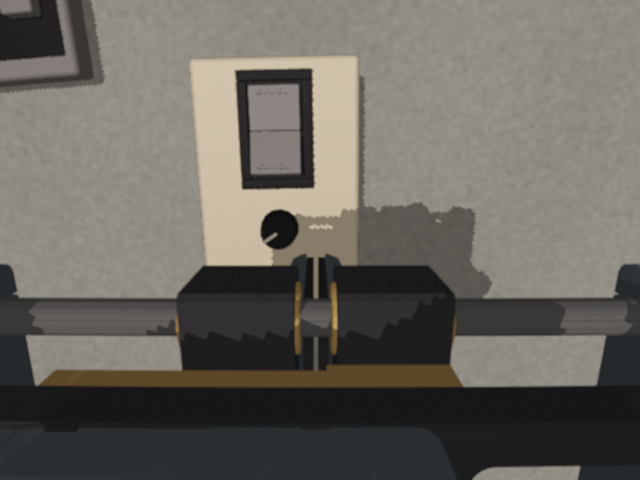

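Wrist view: the rocker's mid-line is at (274,130), the frame corners at about (237,71), (312,69), (313,187) and (242,188), and the knob top at (280,229). The nearly shut fingers are at the bottom.

```bash
python3 - <<'E'
from h import *
import pickle
s=pickle.load(open("s1.pkl","rb"))
f=ray2z("wrist",[[237,71],[312,69],[313,187],[242,188]],.0645,s)
e=f[0]-f[3]+f[1]-f[2];yaw=np.arctan2(e[1],e[0])
print(f.mean(0),yaw,np.linalg.norm(f[0]-f[3]),np.linalg.norm(f[0]-f[1]),ray2z("wrist",[[274,130]],.069,s),ray2z("wrist",[[280,229]],.08,s))
c=f.mean(0);u=np.array([np.cos(yaw),np.sin(yaw),0])
p=c-.023*u;print(p);p[2]=.1;print(go(p))
E
```

```text
[ 0.52856089 -0.15171224  0.0645    ] 0.37339823586364845 0.087290380869809 0.055990782940888405 [[ 0.52838986 -0.15063596  0.069     ]] [[ 0.46048601 -0.18117122  0.08      ]]
[ 0.50714575 -0.16010222  0.0645    ]
[ 5.41 -3.17 12.45]
```

{"fn": "play_rows", "kwargs": {"deltas": [[2.7,-1.6,0,0,1],[2.6,-1.5,0,0,1],[0,0,4,0,1],[0,0,4,0,1],[0,0,4,0,1]]}}

```text
time: 1.73
tool_pos: [0.5055, -0.164, 0.1041]
ee_rot: [0.983, 0.182, 0.001, 0.001]
ft_force: [0.4, -0.0, 0.0]
grip_width: 0.004
grip_force: 0.0
```

{"fn": "play_rows", "kwargs": {"deltas": [[0,0,0.8,0,1],[0,0,0.4,0,1],[0,0,0.4,0,1],[0,0,0.4,0,1],[0,0,0,0,1]]}}

```text
time: 2.15
tool_pos: [0.5065, -0.1643, 0.0864]
ee_rot: [0.983, 0.181, 0.001, 0.001]
ft_force: [0.2, 0.4, -0.8]
grip_width: 0.007
grip_force: 0.0
```

{"fn": "play_rows", "kwargs": {"deltas": [[0,-0.3,0.2,0,1],[0,0,0.2,0,1],[0,0,0.1,0,1],[0,0,0,0,1]]}}

```text
time: 2.48
tool_pos: [0.5057, -0.1609, 0.0812]
ee_rot: [0.983, 0.181, 0.002, 0.001]
ft_force: [0.5, -0.8, 5.5]
grip_width: 0.011
grip_force: 3.1
```

{"fn": "play_rows", "kwargs": {"deltas": [[0,0,0.1,0,1],[0,0,0.1,0,1],[0,0,0,0,1]]}}

```text
time: 2.73
tool_pos: [0.5058, -0.1609, 0.0811]
ee_rot: [0.983, 0.181, 0.002, 0.001]
ft_force: [-4.0, 0.3, 18.3]
grip_width: 0.008
grip_force: 9.4
```

{"fn": "play_rows", "kwargs": {"deltas": [[0,0,-2,0,1],[0,0,-4,0,1],[0,0,-4,0,1],[0,0,-4,0,1],[0.8,-3.4,0,0,1]]}}

```text
time: 3.15
tool_pos: [0.5052, -0.1303, 0.2261]
ee_rot: [0.984, 0.179, 0.008, 0.005]
ft_force: [1.6, -0.1, 1.8]
grip_width: 0.007
grip_force: 0.0
```

{"fn": "play_rows", "kwargs": {"deltas": [[0.8,-3.4,0,0,1],[0.8,-3.4,0,0,1],[0.8,-3.4,0,0,1],[0.8,-3.4,0,0,1],[0.8,-3.4,0,0,1]]}}

```text
time: 3.57
tool_pos: [0.4757, 0.0489, 0.218]
ee_rot: [0.983, 0.181, -0.0, -0.0]
ft_force: [0.8, 0.0, -0.2]
grip_width: 0.002
grip_force: 0.0
```

{"fn": "play_rows", "kwargs": {"deltas": [[0.8,-3.4,0,0,1],[0.7,-3.4,0,0,1],[0.7,-3.4,0,0,1],[0.5,-3.4,0,0,1],[0,0,0,0,1]]}}

```text
time: 3.98
tool_pos: [0.4517, 0.1888, 0.2178]
ee_rot: [0.983, 0.184, -0.0, -0.002]
ft_force: [-0.2, 0.1, 0.0]
grip_width: 0.003
grip_force: 0.0
```

```bash
python3 - <<'E'
from h import *
import pickle
s=env.get_state();w=env.camera("wrist")[:,:,::-1];t=env.camera("side")[:,:,::-1]
pickle.dump(s,open("s2.pkl","wb"))
print(s["time"],s["tool_pos"],go([.4915,.2015,.1],s))
b=cv2.resize(t[280:430,220:400],None,fx=2,fy=2,interpolation=cv2.INTER_CUBIC)
out=np.zeros((600,800,3),np.uint8); out[:300,:640]=w[:300]; out[300:600,:360]=b
cv2.imwrite("pics/w2.png",out)
E
```

```text
3.9833 [0.45167135 0.18883581 0.21782782] [ 4.17  0.3  11.78]
```

View pics/w2.png

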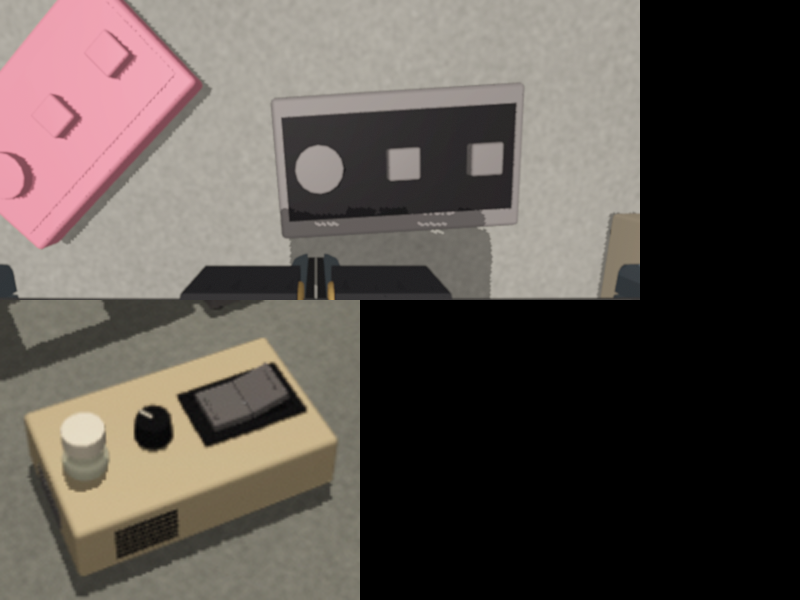

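The rocker now has its far half raised, so the lamp is on. The wrist view shows the round shutter centred at about (319,169).

```bash
python3 - <<'E'
from h import *
import pickle
s=pickle.load(open("s2.pkl","rb"))
p=ray2z("wrist",[[319,169],[404,164],[486,159]],.044,s);print(p,np.linalg.norm(np.diff(p,axis=0),axis=1));q=p[0];q[2]=.06;print(go(q))
E
```

```text
[[0.49406036 0.20279243 0.044     ]
 [0.52292469 0.13957221 0.044     ]
 [0.55099139 0.07871106 0.044     ]] [0.06949781 0.06702104]
[ 4.53 -0.2  15.77]
```

{"fn": "play_rows", "kwargs": {"deltas": [[2.2,0,0,0,1],[2.2,0,0,0,1],[0,0,3.9,0,1],[0,0,3.9,0,1],[0,0,3.9,0,1]]}}

```text
time: 4.5
tool_pos: [0.4952, 0.1981, 0.1001]
ee_rot: [0.984, 0.18, 0.001, 0.0]
ft_force: [-0.6, 0.3, -1.0]
grip_width: 0.005
grip_force: 0.0
```

{"fn": "play_rows", "kwargs": {"deltas": [[0,0,2.5,0,1],[0,0,1.2,0,1],[0,0,0.4,0,1],[0,0,0.2,0,1],[0,0,0,0,1]]}}

```text
time: 4.92
tool_pos: [0.4951, 0.1988, 0.0584]
ee_rot: [0.984, 0.181, 0.0, 0.0]
ft_force: [-0.4, -0.7, 0.8]
grip_width: 0.006
grip_force: 0.0
```

{"fn": "play_rows", "kwargs": {"deltas": [[0,-0.3,0,0,1],[0,0,0.4,0,1],[0,0,0.3,0,1],[0,0,0.2,0,1],[0,0,0,0,1]]}}

```text
time: 5.33
tool_pos: [0.4944, 0.2028, 0.0495]
ee_rot: [0.983, 0.181, 0.001, -0.0]
ft_force: [2.4, 0.1, 3.2]
grip_width: 0.005
grip_force: 1.8
```

{"fn": "play_rows", "kwargs": {"deltas": [[0,0,0.1,0,1],[0,0,0.1,0,1],[0,0,0,0,1],[0,0,0,0,1]]}}

```text
time: 5.67
tool_pos: [0.4945, 0.2029, 0.0491]
ee_rot: [0.983, 0.181, 0.002, -0.0]
ft_force: [-0.8, 0.9, 14.3]
grip_width: 0.007
grip_force: 7.1
```

{"fn": "play_rows", "kwargs": {"deltas": [[0,0,-2,0,1],[0,0,-4,0,1],[0,0,-4,0,1],[0,0,-4,0,1],[0,0,-1.5,0,1]]}}

```text
time: 6.08
tool_pos: [0.4948, 0.2029, 0.2072]
ee_rot: [0.983, 0.181, 0.004, -0.001]
ft_force: [0.5, 0.6, 0.2]
grip_width: 0.008
grip_force: 0.0
```

{"fn": "play_rows", "kwargs": {"deltas": [[-0.7,3.4,0,0,1],[-0.7,3.4,0,0,1],[-0.7,3.4,0,0,1],[-0.7,3.4,0,0,1],[-0.7,3.4,0,0,1]]}}

```text
time: 6.5
tool_pos: [0.5202, 0.0295, 0.2014]
ee_rot: [0.983, 0.182, -0.001, -0.0]
ft_force: [1.1, 0.1, 0.1]
grip_width: 0.004
grip_force: 0.0
```

{"fn": "play_rows", "kwargs": {"deltas": [[-0.7,3.4,0,0,1],[-0.7,3.4,0,0,1],[-0.7,3.4,0,0,1],[-0.7,3.4,0,0,1],[-0.7,3.4,0,0,1]]}}

```text
time: 6.92
tool_pos: [0.5482, -0.1418, 0.2013]
ee_rot: [0.983, 0.181, -0.001, -0.001]
ft_force: [-0.0, -0.5, 1.2]
grip_width: 0.002
grip_force: 0.0
```

{"fn": "play_rows", "kwargs": {"deltas": [[0,0,0,0,1]]}}

```text
time: 7.0
tool_pos: [0.5492, -0.1456, 0.2011]
ee_rot: [0.984, 0.179, -0.001, 0.001]
ft_force: [1.1, -1.4, 0.4]
grip_width: 0.003
grip_force: 0.0
```

```bash
python3 - <<'E'
from h import *
print(go([.549,-.143,.0955]),env.get_state()["tool_pos"])
E
```

```text
[ 0.1  -0.28 10.56] [ 0.54921317 -0.1456321   0.2010743 ]
```

{"fn": "play_rows", "kwargs": {"deltas": [[0,-0.2,3.5,0,1],[0,0,3.5,0,1],[0,0,3,0,1],[0,0,1,0,1],[0,0,0,0,1]]}}

```text
time: 7.42
tool_pos: [0.5462, -0.1373, 0.0893]
ee_rot: [0.983, 0.182, -0.003, -0.002]
ft_force: [-0.1, -0.7, 0.6]
grip_width: 0.006
grip_force: 0.0
```

{"fn": "play_rows", "kwargs": {"deltas": [[0,0,0.4,0,1],[0,0,0.3,0,1],[0,0,0.3,0,1],[0,0,0,0,1]]}}

```text
time: 7.75
tool_pos: [0.5496, -0.1385, 0.0831]
ee_rot: [0.983, 0.181, 0.001, 0.001]
ft_force: [-0.1, 0.7, 0.3]
grip_width: 0.007
grip_force: 0.5
```

{"fn": "play_rows", "kwargs": {"deltas": [[0,0.2,0.2,0,1],[0,0,0.2,0,1],[0,0,0.1,0,1],[0,0,0,0,1]]}}

```text
time: 8.08
tool_pos: [0.55, -0.1401, 0.0811]
ee_rot: [0.983, 0.181, 0.002, 0.0]
ft_force: [-3.6, 3.1, 22.7]
grip_width: 0.004
grip_force: 11.5
```

Bottomed out at the expected height. I'll hold briefly, retract and check.

{"fn": "play_rows", "kwargs": {"deltas": [[0,0,0,0,1],[0,0,0,0,1],[0,0,-2,0,1],[0,0,-4,0,1],[0,0,-4,0,1]]}}

```text
time: 8.5
tool_pos: [0.5479, -0.1403, 0.1772]
ee_rot: [0.983, 0.181, -0.002, -0.001]
ft_force: [2.0, 0.6, -0.0]
grip_width: 0.01
grip_force: 0.0
```

{"fn": "play_rows", "kwargs": {"deltas": [[0,0,-4,0,1],[-4,0,0,0,1],[-4,0,0,0,1],[0,0,0,0,1],[0,0,0,0,1]]}}

```text
time: 8.92
tool_pos: [0.4728, -0.1694, 0.2175]
ee_rot: [0.984, 0.18, 0.0, 0.0]
ft_force: [0.1, 0.1, -0.2]
grip_width: 0.004
grip_force: 0.0
```

```bash
python3 - <<'E'
from h import *
t=env.camera("side")[:,:,::-1];w=env.camera("wrist")[:,:,::-1];print(env.get_state()["tool_pos"],env.get_state()["time"])
out=np.zeros((600,800,3),np.uint8);out[:300,:640]=w[:300];out[300:,:360]=cv2.resize(t[280:430,220:400],None,fx=2,fy=2);out[300:,400:]=cv2.resize(t[150:300,270:470],None,fx=2,fy=2)
cv2.imwrite("pics/w3.png",out)
E
```

```text
[ 0.47487539 -0.16909208  0.21721328] 9.0167
```

View pics/w3.png

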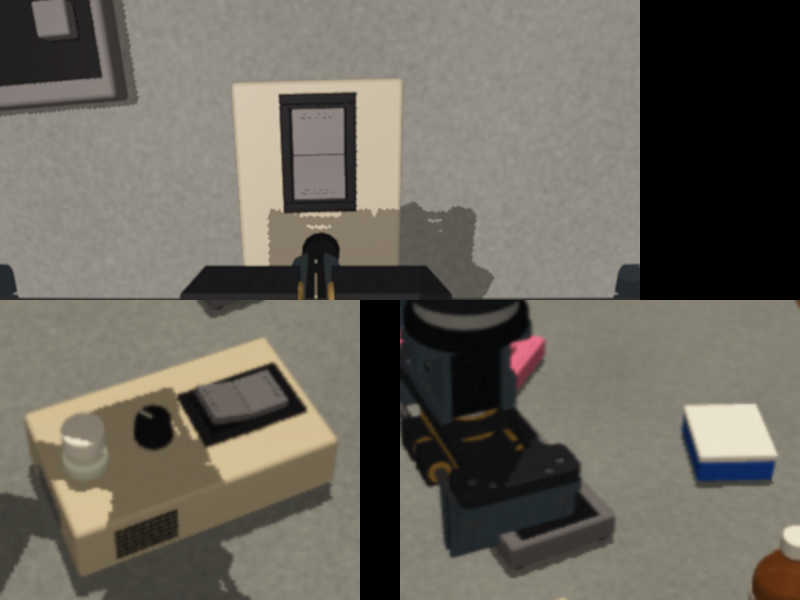

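The rocker's near half is raised and its far half is down, so it is off. The knob mark and pot haven't moved, and the arm is clear of everything.

```bash
python3 -c "
from station import env
print(env.close_job())"
```

```text
the job is handed in; nothing more can be done
None
```

The job is handed in, result not reported: I pressed the rocker on, pushed the shutter down to its stop with the lamp on, then pressed the rocker back off; the last pictures showed it off and the knob and pot unmoved.

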